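# Find the sealed specimen case with the loose ball

## Robot

A 6-joint arm with a two-finger parallel gripper is mounted at the origin on the work surface. World frame = base frame: x ahead of the robot, y to its left, z up, the work surface at z = 0. Lengths are in m, angles in rad, forces in N, time in s.
With the tool pointing down it reaches from about 0.3 to 0.775 m from the base axis. Payload 14.6 kg.
Tool frame: the origin (TCP) lies midway between the tips of the shut fingers; the grasp point (between the pads) lies 19 mm behind it; z points along the fingers, y is the direction in which the jaws open and shut (so a half turn about z gives the same grasp; the last joint's range is limited). The gripper opens to 94 mm and grips with 3 to 60 N. Pads are 16 mm wide; open, the fingers measure 119 mm over their backs; the gripper's body (75 mm by 177 mm) begins 78 mm behind the grasp point.
Start: joints at [1.102, 0.3, 1.521, -0, 1.321, -0.067], TCP at [0.215, 0.506, 0.181] pointing down, gripper open.
Joint ranges: [-3.03, 3.03], [-0.79, 2.21], [0.23, 2.52], [-1.04, 4.18], [0, 3.07], [-2.55, 2.55]. Speed limits (rad/s): [2.22, 2.22, 2.57, 3.14, 3.14, 3.14].

## Interface

Orientations are given as a 3x3 rotation matrix whose columns are the frame's x, y, z axes.
In Python, from bench import manip, optics gives the robot as it stands.
- The arm moves only by the shell command python3 -m jog 'ROWS' [OPENING] [FORCE]. ROWS is text: rows parted by semicolons, each of 4 numbers parted by spaces: the shift along the tool's x, y, z in cm, then the turn about the tool's z in degrees. In form: x y z roll; .... A call has 1 to 12 rows; each row is the pose to reach, as a shift and turn from the pose measured when the call began, along the tool's axes at that moment; what a row does not reach only later rows make up. A row lasts 1/12 s, in which the tool goes at most 41.7 mm and 7.16 degrees, less where a joint would pass 70% of its speed; a pose out of reach is approached as far as the arm can. A call with a gripper value outside its range is refused whole. OPENING is the finger opening in cm, from 0 to 9.4, set as the call begins (- or left out, the last holds). The fingers move at their own pace and stop on an object; FORCE is the grip in N (left out, the last holds). Time passes only in rows, so rows that repeat a pose let the fingers close. It gives the time, the measured TCP pose, the force and the opening at its end, in the units of the state.
- manip.sense(): the state, without advancing time (a new reading comes with each control period).
- optics.grab_frame(name): name is "side" or "top" or "wrist"; returns the picture (420x560x3 uint8, blue, green, red); there is no depth.
- optics.camera_model(name): a dict with "mtx" (3x3 intrinsics, pixels), "camera_from_world" (4x4, takes a point from world to camera coordinates); the wrist camera has in their place "hand_eye" (4x4, takes a point from camera to tool coordinates, whose origin is the TCP and whose axes are the flange's). Camera axes: x right, y down, z forward; pixel columns grow to the right and rows downward; lengths in m; the calibration is good to about 2 mm. A picture is of the moment at which its call begins: read the wrist's pose just before it. camera_model takes no time and is no camera call.
- manip.finish_job(): hands the job in, once; it reports no verdict.
The state is a dict: "time": time; "q": joint angles; "joint_vel": joint speeds; "tau": joint torques, N m; "eef_pos": TCP position; "eef_rot": TCP orientation; "wrist_force": force on the tool from outside, world axes, zero at the start; "torque": the same for the moment, N m; "opening": finger opening in m.
Only numpy, scipy, OpenCV 4.12 (cv2) and the standard library are available. Lean on these libraries where they do the work, as an engineer would, in place of code of your own. Each camera call takes 0.05 s, during which the arm holds its last target.

## Task

In one of the three sealed specimen cases a polished meteorite ball has come loose from its mount. Lift them one at a time off their blue pads and rock or shake each end to end in the air until you find the one that rattles, gripping gently (never more than 30 N) and setting each quiet case back down upright on its own pad without a knock. Then present the rattling case: finish still holding it, level and still, about 15 cm above the middle of the round green-topped plate, with the other two standing on their pads and the bangle, the loupe and the brass weight left alone.

Things in the scene. Friction and masses are not known exactly. Their poses are not given: they have to be found in the camera images.
- case_a: sealed opaque black case, grey lid, brass clasp at its -x end; 150 (x) x 60 (y) x 54 mm high, 0.16 to 0.87 kg; stands on pad_a. Its long hollow has nothing loose, or (one case of three, it differs each time) holds a loose 0.265 kg iron ball, 40 mm wide, that rolls 49 mm either way of the middle along x; weight alone does not tell which. Origin: centre of its underside, z up
- case_b: sealed opaque black case, grey lid, brass clasp at its -x end; 150 (x) x 60 (y) x 54 mm high, 0.16 to 0.87 kg; stands on pad_b. Its long hollow has nothing loose, or (one case of three, it differs each time) holds a loose 0.265 kg iron ball, 40 mm wide, that rolls 49 mm either way of the middle along x; weight alone does not tell which. Origin: centre of its underside, z up
- case_c: sealed opaque black case, grey lid, brass clasp at its -x end; 150 (x) x 60 (y) x 54 mm high, 0.16 to 0.87 kg; stands on pad_c. Its long hollow has nothing loose, or (one case of three, it differs each time) holds a loose 0.265 kg iron ball, 40 mm wide, that rolls 49 mm either way of the middle along x; weight alone does not tell which. Origin: centre of its underside, z up
- pad_a: fixed blue felt pad, 180 (x) x 90 (y) x 3 mm, on the desk, the home of case_a, which starts near its middle and turned much as it is. Origin: centre of its underside
- pad_b: fixed blue felt pad, 180 (x) x 90 (y) x 3 mm, on the desk, the home of case_b, which starts near its middle and turned much as it is. Origin: centre of its underside
- pad_c: fixed blue felt pad, 180 (x) x 90 (y) x 3 mm, on the desk, the home of case_c, which starts near its middle and turned much as it is. Origin: centre of its underside
- plate: fixed round brass plate, 120 mm in diameter, 6 mm high, green top, on the far side of the pads. Origin: centre of its underside
- bangle: bystander: pale green jade bangle lying flat, 76 mm across, 9 mm high. Origin: centre of its underside
- loupe: bystander: black folding loupe, 34 mm across, 26 mm high, with a steel lug to its -x. Origin: centre of the underside of its round part
- weight: bystander: brass calibration weight, 32 mm across, 46 mm high. Origin: centre of its underside
Mind the look-alikes: they are no part of the job. Leave any orange look-alike of the pad_c alone.

How it is judged:
By the outcome, as a careful person would: the job done as asked, in the order asked, and still so for the second after the job is handed in, while the arm keeps its last pose, push and grip.
It also fails if it takes over 72 s, if anything falls off the work surface, if the arm or the gripper's body presses on something with over 40 N, if the wrist force passes 120 N, or if a joint passes its speed limit or range.

## Working session

There is one attempt and no reset: what is moved stays moved. The work goes in short steps, Python scripts to look and compute and a shell command to move; the robot and the scene stay as the last step left them, time stands still between calls to the robot, and variables do not carry over. Pictures are saved under pics/ and viewed, and the job is handed in when it is done.

```bash
ls; mkdir -p pics; python3 - <<'E'
from bench import manip, optics
import cv2
s=manip.sense()
for k,v in s.items(): print(k,v)
for n in ["side","top","wrist"]:
    cv2.imwrite(f"pics/{n}0.png",optics.grab_frame(n)); print(n,optics.camera_model(n))
E
```

```text
pics
time 0.0
q [ 1.10241949e+00  3.00488078e-01  1.52156290e+00  4.90378290e-06
  1.32068838e+00 -6.65920540e-02]
joint_vel [-0.00071302 -0.00116839 -0.00087738 -0.00027617  0.0013774   0.00141017]
tau [ 1.57338718e-04 -5.31797755e+01 -3.52742493e+01  7.07806530e-02
  2.43121921e-02 -7.96749623e-05]
eef_pos [0.21495416 0.50595034 0.18008472]
eef_rot [[-9.20364002e-01  3.91062440e-01 -5.21905025e-04]
 [ 3.91062779e-01  9.20363439e-01 -1.02105996e-03]
 [ 8.10441067e-05 -1.14384446e-03 -9.99999343e-01]]
wrist_force [ 0.30625428 -0.21365276  0.17649175]
torque [ 0.01697666  0.01177621 -0.00546244]
opening 0.09390892615159836
side {'mtx': array([[413.09954942,   0.        , 279.05878078],
       [  0.        , 413.09954942, 205.20035497],
       [  0.        ,   0.        ,   1.        ]]), 'camera_from_world': array([[ 0.84636611, -0.53257572,  0.00524479, -0.50071146],
       [-0.40807633, -0.65477763, -0.63619177,  0.26925509],
       [ 0.34225446,  0.53631088, -0.77151314,  1.04697633],
       [ 0.        ,  0.        ,  0.        ,  1.        ]])}
top {'mtx': array([[385.66475683,  
[... 221 characters left out ...]
[-0.99101774, -0.02815467, -0.13073316,  0.60585616],
       [ 0.13128568, -0.01875411, -0.99116717,  0.92403497],
       [ 0.        ,  0.        ,  0.        ,  1.        ]])}
wrist {'mtx': array([[328.54025741,   0.        , 281.70090029],
       [  0.        , 328.54025741, 212.74404696],
       [  0.        ,   0.        ,   1.        ]]), 'hand_eye': array([[-4.36926556e-04, -9.68939092e-01, -2.47299099e-01,
         7.38149897e-02],
       [ 9.99999817e-01, -3.19945464e-04, -5.13219856e-04,
        -1.00321145e-03],
       [ 4.18156556e-04, -2.47299278e-01,  9.68939055e-01,
        -2.04785297e-01],
       [ 0.00000000e+00,  0.00000000e+00,  0.00000000e+00,
         1.00000000e+00]])}
```

View pics/side0.png

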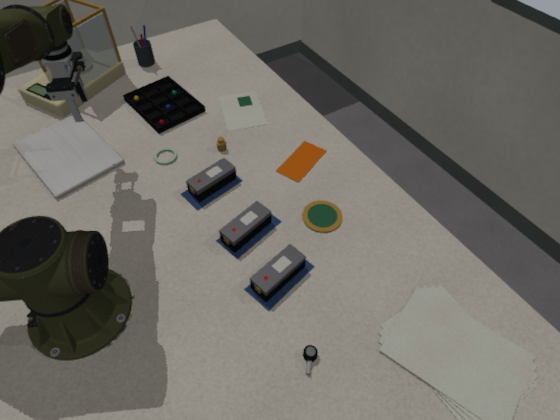

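View pics/top0.png

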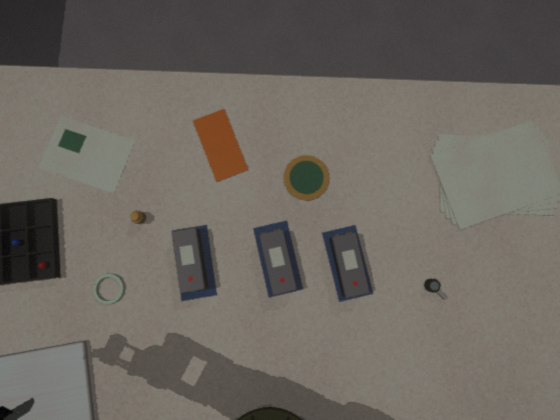

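View pics/wrist0.png

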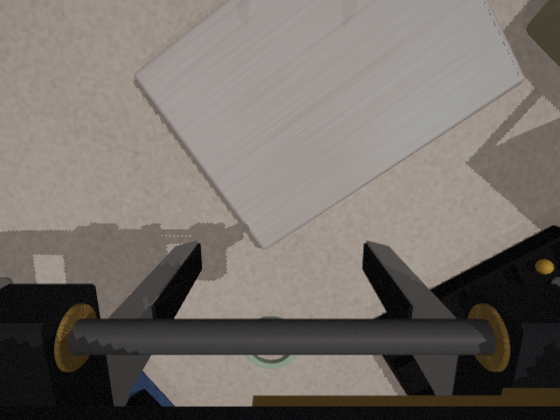

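The side and top views show three black cases with grey lids on blue pads. In the top view they are at about (190,262), (278,259) and (348,263). The orange sheet at (220,146) is the look-alike, and the plate is at (306,177). Next I'll enlarge and segment.

```bash
python3 - <<'E'
import cv2,numpy as np
t=cv2.imread("pics/top0.png"); s=cv2.imread("pics/side0.png")
a=cv2.resize(t[210:310,150:390],None,fx=3.3,fy=3.3,interpolation=cv2.INTER_CUBIC)
b=cv2.resize(s[150:310,170:330],None,fx=3.7,fy=3.7,interpolation=cv2.INTER_CUBIC)
cv2.imwrite("pics/ct.png",a);cv2.imwrite("pics/cs.png",b)
for p in [(178,270),(209,262),(186,235),(190,246),(278,240),(340,245),(334,260)]: print(p,t[p[1],p[0]])
E
```

```text
(178, 270) [80 80 83]
(209, 262) [54 42 40]
(186, 235) [75 76 78]
(190, 246) [117 127 126]
(278, 240) [72 72 74]
(340, 245) [71 70 73]
(334, 260) [37 33 32]
```

View pics/ct.png

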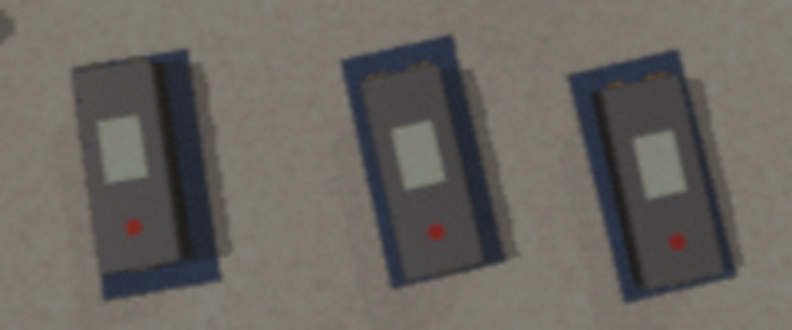

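View pics/cs.png

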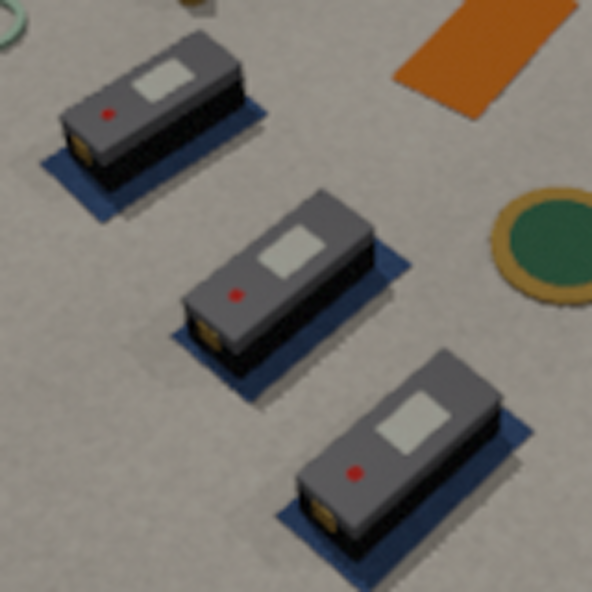

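```bash
cat > h.py <<'E'
import cv2,numpy as np
from bench import manip, optics
CM={n:optics.camera_model(n) for n in("side","top")}
def ray(n,uv):
    M=CM[n]; T=M["camera_from_world"];R=T[:3,:3];o=-R.T@T[:3,3]
    d=R.T@np.linalg.solve(M["mtx"],[uv[0],uv[1],1.]); return o,d
def onz(n,uv,z):
    o,d=ray(n,uv); return o+d*(z-o[2])/d[2]
def tri(u1,u2):
    o1,d1=ray("side",u1);o2,d2=ray("top",u2)
    k=np.linalg.lstsq(np.c_[d1,-d2],o2-o1,rcond=None)[0]
    p,q=o1+k[0]*d1,o2+k[1]*d2
    return (p+q)/2,np.linalg.norm(p-q)
E
python3 - <<'E'
from h import *
R={}
for n in("side","top"):
    im=cv2.imread(f"pics/{n}0.png").astype(int); B,G,Rr=im[...,0],im[...,1],im[...,2]
    if n=="top": box=(165,215,380,305)
    else: box=(175,150,320,310)
    roi=np.zeros(B.shape,bool); roi[box[1]:box[3],box[0]:box[2]]=1
    for name,m,amin in [("red",(Rr>G*1.5+15)&(Rr>B*1.5),3),
                   ("blue",(B>Rr*1.25+3)&roi,60),
                   ("lab",(np.minimum(B,G)>108)&(G>=Rr-1)&roi,40),
                   ]:
        k,l,st,c=cv2.connectedComponentsWithStats((m&roi).astype(np.uint8),connectivity=4)
        print(n,name,[(c[i].round(1).tolist(),int(st[i,4])) for i in range(1,k) if st[i,4]>=amin])
    for p in [(190,246),(278,255)] if n=="top" else [(213,171),(248,218)]: print(im[p[1],p[0]], im[p[1]-12,p[0]-25])
E
```

```text
side red [([299.1, 163.5], 796), ([198.6, 180.3], 9), ([233.5, 229.5], 12), ([265.6, 277.6], 15)]
side blue [([209.3, 194.0], 438), ([314.7, 214.5], 179), ([251.6, 238.1], 472), ([280.7, 287.6], 621)]
side lab [([213.2, 171.9], 88), ([248.0, 218.0], 114), ([280.9, 264.5], 147)]
[140 149 150] [132 140 144]
[140 149 149] [133 142 147]
top red [([190.1, 278.4], 17), ([281.8, 280.0], 19), ([355.0, 283.0], 21)]
top blue [([276.3, 250.7], 660), ([203.6, 271.4], 576), ([335.5, 254.5], 460)]
top lab [([186.6, 254.9], 209), ([276.4, 256.6], 200), ([349.5, 259.6], 196)]
[117 127 126] [111 120 127]
[119 129 128] [112 122 127]
```

```bash
python3 - <<'E'
from h import *
lab={"side":[[213.2,171.9],[248,218],[280.9,264.5]],"top":[[186.6,254.9],[276.4,256.6],[349.5,259.6]]}
red={"side":[[198.6,180.3],[233.5,229.5],[265.6,277.6]],"top":[[190.1,278.4],[281.8,280],[355,283]]}
for i in range(3):
    p,e=tri(lab["side"][i],lab["top"][i]);q,f=tri(red["side"][i],red["top"][i])
    d=p-q; print(i,p.round(4),round(e,4),q.round(4),round(f,4),"yaw",np.degrees(np.arctan2(d[1],d[0])).round(1),np.linalg.norm(d).round(4))
for n in("top","side"):
  im=cv2.imread(f"pics/{n}0.png"); out=im.copy(); hsv=cv2.cvtColor(im,cv2.COLOR_BGR2HSV)
  I=im.astype(int);B,G,Rr=I[...,0],I[...,1],I[...,2]; V=I.max(2);S=V-I.min(2)
  for i in range(3):
    g=((V>58)&(V<(95 if n=="top" else 112))&(S<14)); 
    redm=(Rr>G*1.3+8); labm=(np.minimum(B,G)>98)&(G>=Rr-1)
    m=(g|redm|labm).astype(np.uint8)
    x,y=map(int,lab[n][i]); z=np.zeros_like(m); w=45; z[y-w:y+w,x-w:x+w]=m[y-w:y+w,x-w:x+w]
    z=cv2.morphologyEx(z,cv2.MORPH_OPEN,np.ones((5,5)))
    k,l,st,c=cv2.connectedComponentsWithStats(z,connectivity=4); mm=(l==l[y,x]).astype(np.uint8)
    cs,_=cv2.findContours(mm,cv2.RETR_EXTERNAL,cv2.CHAIN_APPROX_NONE); h=cv2.convexHull(max(cs,key=cv2.contourArea))
    cv2.drawContours(out,[h],-1,(0,255,255),1)
    M=cv2.moments(h); cen=(M["m10"]/M["m00"],M["m01"]/M["m00"])
    pts=np.array([onz(n,u,.057)[:2] for u in h[:,0].astype(float)])*1000
    r=cv2.minAreaRect(pts.astype(np.float32)); print(n,i,np.round(cen,1),mm.sum(),"rect",np.round(r[0],1),np.round(r[1],1),round(r[2],1))
  c=out[205:310,150:390] if n=="top" else out[150:310,170:330]
  cv2.imwrite(f"pics/l{n}.png",cv2.resize(c,None,fx=3.3,fy=3.3,interpolation=cv2.INTER_NEAREST))
E
```

```text
0 [0.484  0.2119 0.0571] 0.0016 [0.429  0.1995 0.0614] 0.0012 yaw 12.7 0.0565
1 [ 0.4857 -0.0041  0.0592] 0.001 [ 0.4312 -0.0187  0.0607] 0.0001 yaw 15.0 0.0565
2 [ 0.4832 -0.1812  0.0583] 0.0006 [ 0.4286 -0.1942  0.061 ] 0.0006 yaw 13.4 0.0563
top 0 [187.3 259.8] 1467 rect [474.5 209.1] [152.4  58.1] 11.6
top 1 [277.2 262.4] 1488 rect [473.9  -6.6] [153.5  59.6] 14.9
top 2 [350.6 265. ] 1424 rect [ 471.9 -183.8] [151.   58.8] 12.5
side 0 [209.8 174.1] 555 rect [472.9 210.1] [149.2  58.6] 11.4
side 1 [279.5 209.5] 234068 rect [802.3 290.5] [1876.5 2747.5] 58.5
side 2 [277.1 267.9] 967 rect [ 472.2 -183. ] [150.   58.3] 13.3
```

View pics/ltop.png

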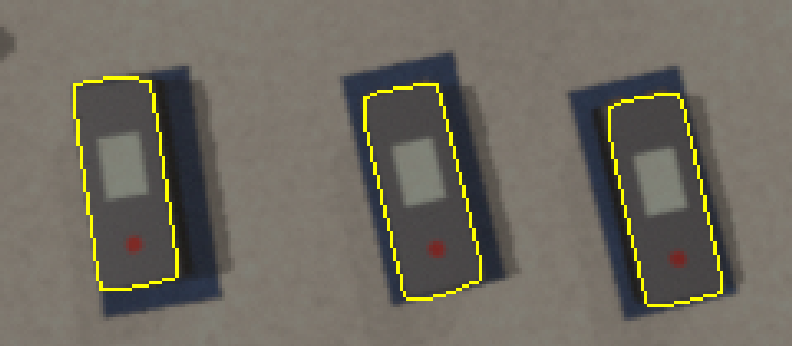

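View pics/lside.png

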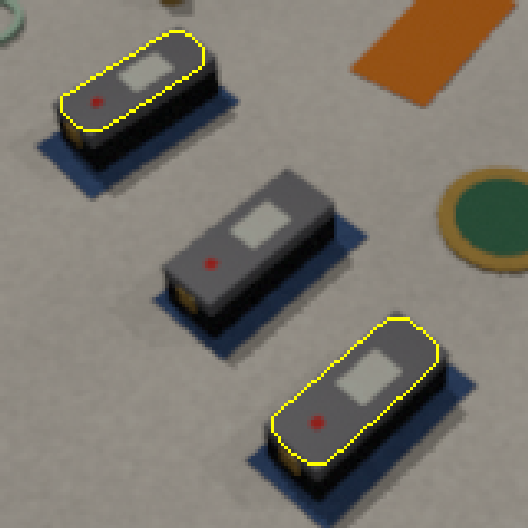

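```bash
cat >> h.py <<'E'
def go(x,y,z,yaw):
    "shift in tool cm + roll deg to have tool x at world heading yaw (mod 180)"
    s=manip.sense();R=s["eef_rot"];d=R.T@(np.array([x,y,z])-s["eef_pos"])*100
    h=np.degrees(np.arctan2(R[1,0],R[0,0])); r=-((yaw-h+90)%180-90)
    print("t",round(s["time"],2),"shift",d.round(2),"roll",r.round(2),"pos",s["eef_pos"].round(4),"head",h.round(2),"F",s["wrist_force"].round(2),"M",s["torque"].round(3),"op",round(s["opening"],4),"q6",s["q"][5].round(2),
     "tilt", np.degrees(np.arccos(-R[2,2])).round(2))
E
python3 - <<'E'
from h import *
def cr(u,v): return (u/3.3+150,v/3.3+205)
def cs(u,v): return (u/3.3+170,v/3.3+150)
for nm,s,t in [("Lfar",cs(238,100),cr(189,67)),("Lnear",cs(93,196),cr(221,296)),("Mfar",cs(366,235),cr(455,52)),("Mnear",cs(225,357),cr(503,282)),("Rfar",cs(475,385),cr(679,67))]:
    p,e=tri(s,t); print(nm,p.round(4),round(e,4))
ctr={}
for n in("top","side"):
  im=cv2.imread(f"pics/{n}0.png").astype(int);B,G,R=im[...,0],im[...,1],im[...,2]
  m=((G>R*1.3)&(G>B*1.1)).astype(np.uint8);k,l,st,c=cv2.connectedComponentsWithStats(m)
  o=[(c[i].round(1).tolist(),int(st[i,4])) for i in range(1,k) if st[i,4]>150];print(n,o)
  cands=[a for a in o if (250<a[0][0]<350 and 140<a[0][1]<240)]
  ctr[n]=max(cands,key=lambda a:a[1])[0]
p,e=tri(ctr["side"],ctr["top"]);print("plate",p.round(4),round(e,4))
go(.4740,.2095,.18,11.7)
E
```

```text
Lfar [0.5611 0.1737 0.01  ] 0.0003
Lnear [0.3895 0.1404 0.0089] 0.0026
Mfar [ 0.5783 -0.0318  0.0108] 0.0005
Mnear [ 0.4071 -0.0742  0.0082] 0.0075
Rfar [ 0.5725 -0.208   0.0066] 0.001
top [([71.8, 140.6], 356), ([306.1, 176.9], 792)]
side [([322.0, 215.1], 508)]
plate [ 0.6949 -0.0769  0.0101] 0.0
t 0.15 shift [-35.43 -17.16   0.04] roll -34.72 pos [0.215  0.506  0.1803] head 156.98 F [-0.18 -0.03  0.41] M [-0.002  0.005 -0.011] op 0.094 q6 -0.07 tilt 0.05
```

The lid tops measure 57–59 mm, against 57 expected. The pads measure 7–10 mm with hand-picked corners and the plate 10 mm, so both read a few mm high. The plate centre is at about (0.695, -0.077). I'm going to the left case first.

```bash
python3 -m jog '-3 -1.4 0 -6; -6 -2.9 0 -12; -9.5 -4.6 0 -18; -13 -6.3 0 -24; -16.5 -8 0 -30; -20 -9.7 0 -34.7; -23.5 -11.4 0 -34.7; -27 -13.1 0 -34.7; -30.5 -14.8 0 -34.7; -34 -16.5 0 -34.7; -35.43 -17.16 0 -34.7; -35.43 -17.16 0 -34.7' 9.4 26; python3 - <<'E'
from h import *
go(.4740,.2095,.014,11.7)
cv2.imwrite("pics/w1.png",optics.grab_frame("wrist"))
E
```

```text
time: 1.15
eef_pos: [0.4756, 0.207, 0.1799]
eef_rot: [[-0.98, -0.199, -0.001], [-0.199, 0.98, -0.001], [0.001, -0.001, -1.0]]
wrist_force: [-0.2, -0.0, -0.5]
opening: 0.0946
t 1.15 shift [ 0.09  0.29 16.59] roll -0.23 pos [0.4756 0.207  0.1799] head -168.53 F [-0.22 -0.04 -0.46] M [ 0.086  0.066 -0.003] op 0.0946 q6 -1.43 tilt 0.09
```

View pics/w1.png

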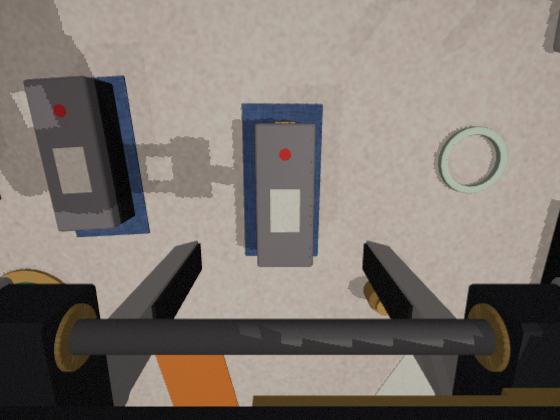

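```bash
cat >> h.py <<'E'
W=optics.camera_model("wrist")
def wonz(uv,z,pos,R):
    d=np.linalg.solve(W["mtx"],[uv[0],uv[1],1.]);H=W["hand_eye"]
    d=R@H[:3,:3]@d;o=pos+R@H[:3,3]; return o+d*(z-o[2])/d[2]
E
python3 - <<'E'
from h import *
s=manip.sense();P,R=s["eef_pos"],s["eef_rot"]
q=[wonz(u,.057,P,R) for u in [(255,125),(315,124),(313,266),(258,267)]]
print(np.array(q).round(4),np.mean(q,0).round(4))
a=(q[3]+q[2]-q[0]-q[1]);print(np.degrees(np.arctan2(a[1],a[0])),np.linalg.norm(a)/2,np.linalg.norm(q[0]-q[1]))
print(onz("top",(138,217),.046))
for z in (.046,): print(wonz((385,300),z,P,R))
E
```

```text
[[0.4032 0.1679 0.057 ]
 [0.3908 0.2244 0.057 ]
 [0.5347 0.2553 0.057 ]
 [0.5476 0.1976 0.057 ]] [0.4691 0.2113 0.057 ]
11.851885517546933 0.14730822100297133 0.057831493877416325
[0.57408234 0.33804165 0.046     ]
[0.56344754 0.34704454 0.046     ]
```

```bash
python3 -c "
from h import *; go(.472,.210,.014,11.8)"; python3 -m jog '0.28 0.32 3 -0.3; 0.28 0.32 6.5 -0.3; 0.28 0.32 10 -0.3; 0.28 0.32 13 -0.3; 0.28 0.32 15 -0.3; 0.28 0.32 16.2 -0.3; 0.28 0.32 16.59 -0.3; 0.28 0.32 16.59 -0.3' ; python3 -c "
from h import *; go(.472,.210,.014,11.8)"
```

```text
t 1.2 shift [ 0.19  0.21 16.6 ] roll -0.27 pos [0.4744 0.2085 0.18  ] head -168.47 F [-0.3  -0.32  0.13] M [ 0.068  0.024 -0.013] op 0.0939 q6 -1.43 tilt 0.08
time: 1.87
eef_pos: [0.4698, 0.2116, 0.0135]
eef_rot: [[-0.979, -0.206, -0.003], [-0.206, 0.979, -0.001], [0.003, -0.001, -1.0]]
wrist_force: [0.5, -0.5, -0.2]
opening: 0.0939
t 1.87 shift [-0.18 -0.21 -0.05] roll 0.1 pos [0.4698 0.2116 0.0135] head -168.1 F [ 0.47 -0.52 -0.25] M [ 0.061 -0.031  0.014] op 0.0939 q6 -1.43 tilt 0.17
```

```bash
python3 -m jog '-0.1 -0.15 0 0; -0.15 -0.15 0 0; -0.15 -0.15 0 0; -0.15 -0.15 0 0; -0.15 -0.15 0 0; -0.15 -0.15 0 0; -0.15 -0.15 0 0;-0.15 -0.15 0 0' 4 24 ; python3 -c "
from h import *; go(.472,.210,.014,11.8)"
```

```text
time: 2.53
eef_pos: [0.4718, 0.2105, 0.0138]
eef_rot: [[-0.979, -0.206, -0.002], [-0.206, 0.979, -0.001], [0.002, -0.001, -1.0]]
wrist_force: [-1.9, -0.5, 4.9]
opening: 0.0602
t 2.53 shift [-0.01 -0.05 -0.02] roll 0.09 pos [0.4718 0.2105 0.0138] head -168.11 F [-1.85 -0.51  4.91] M [-0.161  0.253 -0.062] op 0.0602 q6 -1.43 tilt 0.14
```

```bash
python3 -m jog '0 0 -0.4 0; 0 0 -1 0; 0 0 -2.5 0; 0 0 -5 0; 0 0 -8 0; 0 0 -11 0; 0 0 -13 0; 0 0 -14 0; 0 0 -14 0; 0 0 -14 0; 0 0 -14 0' ; python3 -c "
from h import *; go(.472,.210,.154,11.8)
cv2.imwrite('pics/s2.png',cv2.resize(optics.grab_frame('side')[60:270,100:380],None,fx=2.5,fy=2.5)); go(.472,.210,.154,11.8)"
```

```text
time: 3.45
eef_pos: [0.4714, 0.2105, 0.1522]
eef_rot: [[-0.979, -0.206, -0.004], [-0.206, 0.979, -0.002], [0.005, -0.001, -1.0]]
wrist_force: [0.2, -0.1, -2.2]
opening: 0.0597
t 3.45 shift [-0.04 -0.06 -0.18] roll 0.09 pos [0.4714 0.2105 0.1522] head -168.11 F [ 0.18 -0.05 -2.21] M [0.104 0.009 0.006] op 0.0597 q6 -1.43 tilt 0.28
t 3.5 shift [-0.04 -0.05 -0.18] roll 0.09 pos [0.4714 0.2104 0.1522] head -168.11 F [-0.3   0.93 -2.57] M [0.076 0.01  0.007] op 0.0596 q6 -1.43 tilt 0.29
```

View pics/s2.png

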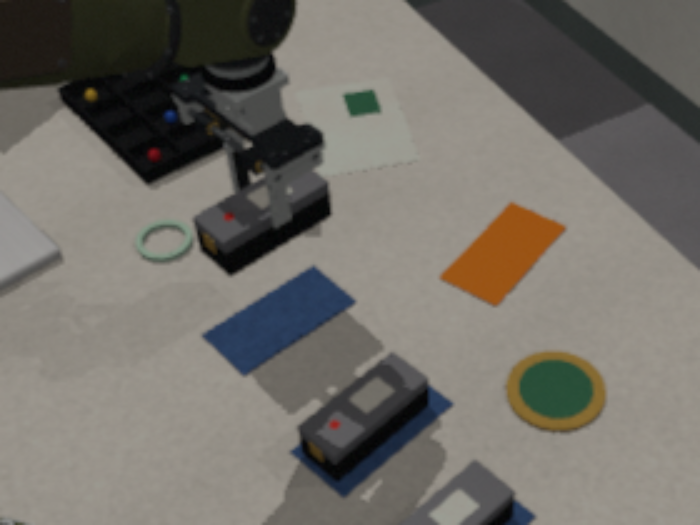

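```bash
python3 -m jog '2 0 0 0; 4 0 0 0; 4 0 0 0; 0 0 0 0; -4 0 0 0; -4 0 0 0; 0 0 0 0; 4 0 0 0; 4 0 0 0; 0 0 0 0; -4 0 0 0' ;  python3 -c "
from h import *; go(.472,.210,.154,11.8)"
python3 -m jog '0 0 0 0; 0 0 0 0; 0 0 0 0' ;python3 -c "
from h import *; go(.472,.210,.154,11.8)"
python3 -m jog '4 0 0 0; 8 0 0 0; 8 0 0 0; 8 0 0 0; 8 0 0 0' ;python3 -c "
from h import *; go(.472,.210,.154,11.8)
for i in range(2): optics.grab_frame('top');go(.472,.210,.154,11.8)"
```

```text
time: 4.42
eef_pos: [0.5107, 0.2189, 0.152]
eef_rot: [[-0.978, -0.207, -0.005], [-0.207, 0.978, -0.002], [0.005, -0.001, -1.0]]
wrist_force: [2.0, 0.3, -0.3]
opening: 0.0596
t 4.42 shift [ 3.97 -0.07 -0.18] roll 0.14 pos [0.5107 0.2189 0.152 ] head -168.06 F [ 2.01  0.29 -0.34] M [ 0.051  0.001 -0.074] op 0.0596 q6 -1.44 tilt 0.29
time: 4.67
eef_pos: [0.5103, 0.2187, 0.1509]
eef_rot: [[-0.978, -0.207, -0.007], [-0.207, 0.978, -0.003], [0.007, -0.001, -1.0]]
wrist_force: [-0.0, 0.2, -1.5]
opening: 0.0597
t 4.67 shift [ 3.93 -0.06 -0.29] roll 0.13 pos [0.5103 0.2187 0.1509] head -168.07 F [-0.01  0.24 -1.53] M [ 0.032  0.05  -0.041] op 0.0597 q6 -1.44 tilt 0.41
time: 5.08
eef_pos: [0.4322, 0.2023, 0.1523]
eef_rot: [[-0.978, -0.207, -0.005], [-0.207, 0.978, -0.002], [0.005, -0.001, -1.0]]
wrist_force: [0.5, 0.9, -2.3]
opening: 0.06
t 5.08 shift [-4.05 -0.07 -0.19] roll 0.15 pos [0.4322 0.2023 0.1523] head -168.05 F [ 0.52  0.95 -2.27] M [ 0.061 -0.036 -0.036] op 0.06 q6 -1.42 tilt 0.29
t 5.13 shift [-4.01 -0.07 -0.22] roll 0.14 pos [0.4326 0.2024 0.1521] head -168.06 F [ 0.43 -0.21 -1.55] M [ 0.    -0.044  0.02 ] op 0.0601 q6 -1.42 tilt 0.32
t 5.18 shift [-4.   -0.06 -0.24] roll 0.13 pos [0.4327 0.2023 0.1518] head -168.07 F [-0.1   0.29 -2.14] M [ 0.012 -0.031 -0.037] op 0.06 q6 -1.42 tilt 0.35
```

```bash
cat >> h.py <<'E'
def st(n=5):
    f=[];m=[]
    for i in range(n):
        s=manip.sense();f.append(s["wrist_force"]);m.append(s["eef_rot"].T@s["torque"]);optics.grab_frame("top")
    print("t",round(s["time"],2),"F",np.mean(f,0).round(2),"Mtool",np.mean(m,0).round(3),"sd",np.std(m,0).round(3))
E
python3 -c "
from h import *; st()"
python3 -m jog '-4 0 0 0; -8 0 0 0; -8 0 0 0; -4 0 0 0; 0 0 0 0; 0 0 0 0; -4 0 0 0;-8 0 0 0;-8 0 0 0; -8 0 0 0;-8 0 0 0;-8 0 0 0' 
python3 -c "
from h import *; st()"
```

```text
t 5.38 F [ 0.    0.02 -2.28] Mtool [-0.03 -0.    0.03] sd [0.02  0.034 0.025]
time: 6.43
eef_pos: [0.5099, 0.2186, 0.1508]
eef_rot: [[-0.978, -0.207, -0.007], [-0.207, 0.978, -0.003], [0.007, -0.001, -1.0]]
wrist_force: [0.2, 0.3, -1.2]
opening: 0.0599
t 6.63 F [ 0.1   0.16 -1.46] Mtool [-0.066  0.001  0.029] sd [0.031 0.025 0.021]
```

```bash
python3 -c "
from h import *; go(.4718,.2105,.025,11.8)"
```

```text
t 6.68 shift [3.850e+00 1.000e-02 1.264e+01] roll 0.13 pos [0.5103 0.2187 0.1511] head -168.07 F [ 0.75  0.6  -1.65] M [ 0.046  0.    -0.014] op 0.0598 q6 -1.44 tilt 0.39
```

```bash
python3 -m jog '2 0 0 0; 3.85 0 0 0; 3.85 0 1 0; 3.85 0 3.5 0; 3.85 0 6.5 0; 3.85 0 9 0; 3.85 0 11 0; 3.85 0 12.2 0; 3.85 0 12.64 0; 3.85 0 12.64 0' ; python3 -c "
from h import *; go(.4718,.2105,.0138,11.8)"
```

```text
time: 7.52
eef_pos: [0.4716, 0.2103, 0.0242]
eef_rot: [[-0.978, -0.207, -0.008], [-0.207, 0.978, -0.003], [0.008, -0.002, -1.0]]
wrist_force: [0.2, -1.3, -0.9]
opening: 0.06
t 7.52 shift [-0.04  0.02  1.04] roll 0.13 pos [0.4716 0.2103 0.0242] head -168.07 F [ 0.19 -1.25 -0.87] M [ 0.079  0.037 -0.03 ] op 0.06 q6 -1.43 tilt 0.47
```

```bash
python3 -m jog '0 0 0.2 0; 0 0 0.4 0; 0 0 0.55 0; 0 0 0.7 0; 0 0 0.8 0; 0 0 0.88 0; 0 0 0.96 0; 0 0 1.02 0; 0 0 1.08 0;0 0 1.1 0; 0 0 1.1 0' ; python3 -c "
from h import *; go(.4718,.2105,.0138,11.8)"
```

```text
time: 8.43
eef_pos: [0.4715, 0.2103, 0.0138]
eef_rot: [[-0.978, -0.207, -0.007], [-0.207, 0.978, -0.003], [0.008, -0.002, -1.0]]
wrist_force: [-5.5, -1.5, 8.0]
opening: 0.0593
t 8.43 shift [-0.04  0.02  0.  ] roll 0.13 pos [0.4715 0.2103 0.0138] head -168.07 F [-5.46 -1.53  7.97] M [-0.187  0.784  0.02 ] op 0.0593 q6 -1.43 tilt 0.46
```

```bash
python3 -m jog '0 0 0 0; 0 0 0 0; 0 0 0 0; 0 0 0 0; 0 0 0 0; 0 0 -1 0; 0 0 -4 0; 0 0 -8 0; 0 0 -12 0; 0 0 -15.5 0; 0 0 -16 0; 0 0 -16 0' 9.4 24; python3 -c "
from h import *; go(.473,-.0066,.174,14.9)
cv2.imwrite('pics/s3.png',cv2.resize(optics.grab_frame('side')[60:270,100:380],None,fx=2.5,fy=2.5))
"
```

```text
time: 9.43
eef_pos: [0.4736, 0.2111, 0.1767]
eef_rot: [[-0.978, -0.207, -0.003], [-0.207, 0.978, -0.001], [0.003, -0.001, -1.0]]
wrist_force: [0.3, 0.4, -1.3]
opening: 0.0938
t 9.43 shift [  4.56 -21.29   0.3 ] roll -2.97 pos [0.4736 0.2111 0.1767] head -168.07 F [ 0.26  0.44 -1.32] M [0.058 0.032 0.006] op 0.0938 q6 -1.43 tilt 0.18
```

View pics/s3.png

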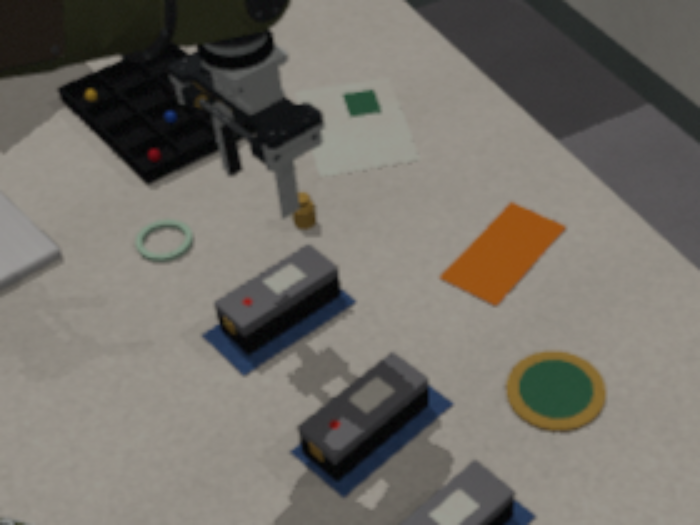

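The quiet left case is back upright on its pad. Next is the middle case, lid at about (365,405) in this crop.

```bash
python3 -m jog '0.7 -3 0 -1; 1.5 -7 0 -3; 2.3 -11 0 -3; 3.2 -15 0 -3; 4 -18.5 0 -3; 4.56 -21 0 -3; 4.56 -21.3 0 -3; 4.56 -21.3 0 -3; 4.56 -21.3 0 -3' ; python3 -c "
from h import *; go(.473,-.0066,.014,14.9)
cv2.imwrite('pics/w4.png',optics.grab_frame('wrist'))
go(.473,-.0066,.014,14.9)
"
```

```text
time: 10.23
eef_pos: [0.4718, -0.0065, 0.174]
eef_rot: [[-0.966, -0.257, -0.008], [-0.257, 0.966, -0.002], [0.008, -0.0, -1.0]]
wrist_force: [-0.6, 0.8, 0.6]
opening: 0.0938
t 10.23 shift [-0.25 -0.04 16.  ] roll 0.01 pos [ 0.4718 -0.0065  0.174 ] head -165.09 F [-0.58  0.82  0.58] M [ 0.008 -0.028 -0.057] op 0.0938 q6 -1.92 tilt 0.47
t 10.28 shift [-0.22 -0.07 16.02] roll 0.07 pos [ 0.4719 -0.0061  0.1742] head -165.03 F [ 1.3   0.38 -0.03] M [ 0.111 -0.012  0.   ] op 0.0941 q6 -1.92 tilt 0.45
```

View pics/w4.png

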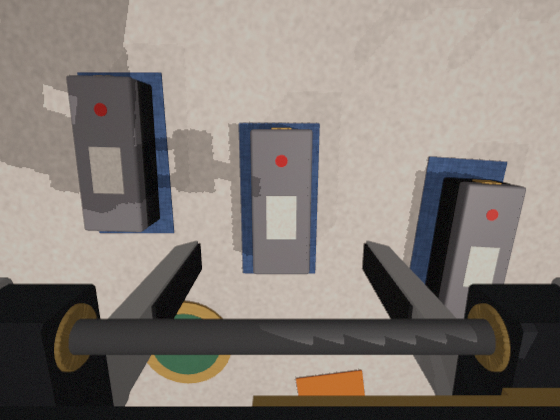

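```bash
python3 -m jog '-0.1 -0.05 3 0; -0.2 -0.05 6.5 0; -0.2 -0.05 10 0; -0.2 -0.05 13 0; -0.2 -0.05 15 0; -0.2 -0.05 15.9 0; -0.2 -0.05 16.02 0; -0.2 -0.05 16.02 0';  python3 -c "
from h import *; go(.473,-.0066,.014,14.9)"; python3 -m jog '0 0 0 0; 0 0 0 0;0 0 0 0;0 0 0 0;0 0 0 0;0 0 0 0;0 0 0 0;0 0 0 0' 4 24; python3 -c "
from h import *; go(.473,-.0066,.014,14.9)"
```

```text
time: 10.95
eef_pos: [0.473, -0.0059, 0.0144]
eef_rot: [[-0.966, -0.259, -0.008], [-0.259, 0.966, -0.002], [0.008, -0.0, -1.0]]
wrist_force: [-0.4, 0.0, -0.2]
opening: 0.0942
t 10.95 shift [ 0.01 -0.07  0.04] roll 0.12 pos [ 0.473  -0.0059  0.0144] head -164.98 F [-0.36  0.   -0.16] M [ 0.015  0.026 -0.005] op 0.0942 q6 -1.92 tilt 0.46
time: 11.62
eef_pos: [0.4732, -0.006, 0.0147]
eef_rot: [[-0.966, -0.259, -0.007], [-0.259, 0.966, -0.003], [0.007, -0.001, -1.0]]
wrist_force: [-1.4, -1.3, 6.1]
opening: 0.0597
t 11.62 shift [ 0.04 -0.05  0.07] roll 0.12 pos [ 0.4732 -0.006   0.0147] head -164.98 F [-1.42 -1.3   6.15] M [-0.291  0.162 -0.057] op 0.0597 q6 -1.92 tilt 0.43
```

Home grip pose for the middle case is (0.4732, -0.006, 0.0147).

```bash
python3 -m jog '0 0 -0.4 0; 0 0 -1 0; 0 0 -2.5 0; 0 0 -5 0; 0 0 -8 0; 0 0 -11 0; 0 0 -13 0; 0 0 -14 0; 0 0 -14 0; 0 0 -14 0; 0 0 -14 0' ; python3 -c "
from h import *; st(4)
cv2.imwrite('pics/s5.png',cv2.resize(optics.grab_frame('side')[60:310,100:380],None,fx=2.4,fy=2.4)); go(.473,-.006,.154,14.9)"
```

```text
time: 12.53
eef_pos: [0.4734, -0.0055, 0.1531]
eef_rot: [[-0.966, -0.259, -0.01], [-0.259, 0.966, -0.002], [0.01, 0.0, -1.0]]
wrist_force: [-0.4, 0.3, -5.0]
opening: 0.0595
t 12.68 F [-0.07  0.09 -4.95] Mtool [-0.042 -0.014 -0.004] sd [0.008 0.024 0.023]
t 12.78 shift [ 0.1  -0.01 -0.  ] roll 0.13 pos [ 0.4739 -0.0056  0.154 ] head -164.97 F [-0.34 -0.13 -4.87] M [ 0.055  0.047 -0.019] op 0.0601 q6 -1.92 tilt 0.49
```

View pics/s5.png

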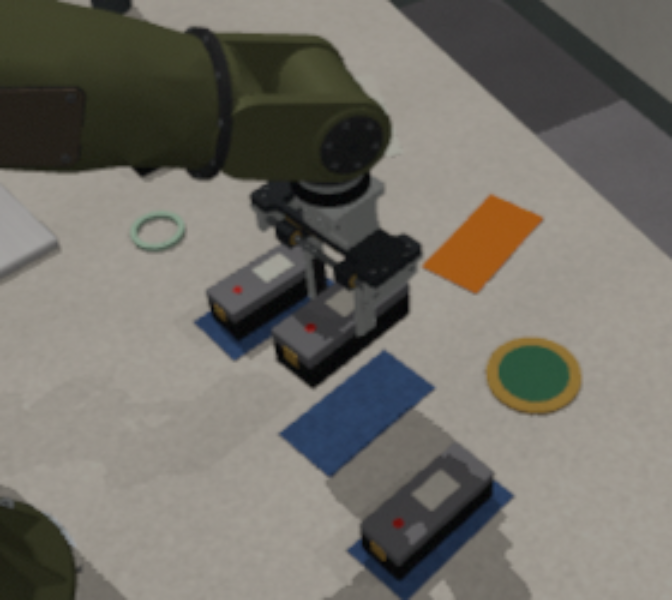

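```bash
python3 -m jog '2 0 0 0; 4 0 0 0; 4 0 0 0; 0 0 0 0; -4 0 0 0; -4 0 0 0; 0 0 0 0; 4 0 0 0; 4 0 0 0; 0 0 0 0; -4 0 0 0; -4 0 0 0' ;  python3 -c "
from h import *; st(4)"
python3 -m jog '4 0 0 0; 8 0 0 0; 8 0 0 0; 8 0 0 0; 8 0 0 0' ;python3 -c "
from h import *; st(4)"
python3 -m jog '-4 0 0 0; -8 0 0 0; -8 0 0 0; -8 0 0 0; -8 0 0 0' ;python3 -c "
from h import *; st(4); go(.4732,-.006,.0255,14.9)"
```

```text
time: 13.78
eef_pos: [0.5167, 0.0059, 0.1521]
eef_rot: [[-0.966, -0.26, -0.008], [-0.26, 0.966, -0.002], [0.009, 0.0, -1.0]]
wrist_force: [-0.3, -0.4, -4.9]
opening: 0.0602
t 13.93 F [-0.59 -0.64 -4.86] Mtool [-0.059 -0.088 -0.03 ] sd [0.033 0.037 0.033]
time: 14.4
eef_pos: [0.4351, -0.0162, 0.155]
eef_rot: [[-0.966, -0.259, -0.007], [-0.259, 0.966, -0.003], [0.007, -0.001, -1.0]]
wrist_force: [-0.0, 0.4, -4.8]
opening: 0.0597
t 14.55 F [-0.07 -0.07 -5.31] Mtool [-0.034 -0.041 -0.01 ] sd [0.006 0.016 0.025]
time: 15.02
eef_pos: [0.5123, 0.005, 0.1527]
eef_rot: [[-0.966, -0.26, -0.01], [-0.26, 0.966, -0.002], [0.011, 0.0, -1.0]]
wrist_force: [0.5, 0.8, -4.5]
opening: 0.06
t 15.17 F [ 0.25  0.3  -5.11] Mtool [-0.031  0.011  0.015] sd [0.014 0.029 0.029]
t 15.22 shift [ 3.930e+00 -1.000e-02  1.287e+01] roll 0.12 pos [0.5122 0.0046 0.1539] head -164.98 F [ 0.93  0.77 -4.01] M [ 0.001  0.018 -0.032] op 0.0598 q6 -1.89 tilt 0.49
```

```bash
cat >> h.py <<'E'
def ser(n=12):
    o=[]
    for i in range(n):
        s=manip.sense();R=s["eef_rot"];o.append([(R.T@s["wrist_force"])[0],(R.T@s["torque"])[1]]);optics.grab_frame("top")
    o=np.array(o);print("t",round(s["time"],2),"Fx",o[:,0].round(1).tolist(),"My",o[:,1].round(2).tolist(),"mean",o[-6:].mean(0).round(3))
E
python3 -m jog '3 0 0 0; 6 0 0 0; 9 0 0 0' ;python3 -c "
from h import *; ser()"
python3 -m jog '-3 0 0 0; -6 0 0 0; -9 0 0 0' ;python3 -c "
from h import *; ser()"
```

```text
time: 15.47
eef_pos: [0.4236, -0.0189, 0.1546]
eef_rot: [[-0.966, -0.259, -0.008], [-0.259, 0.966, -0.003], [0.008, -0.0, -1.0]]
wrist_force: [-1.1, -0.7, -3.8]
opening: 0.06
t 16.02 Fx [1.2, -1.6, -0.1, -1.1, -0.1, 0.1, -0.3, 0.2, -1.6, -0.5, -0.6, -0.5] My [0.1, -0.03, -0.03, -0.07, -0.06, -0.11, -0.02, -0.13, -0.17, -0.14, -0.18, -0.16] mean [-0.564 -0.132]
time: 16.32
eef_pos: [0.5137, 0.0052, 0.1537]
eef_rot: [[-0.966, -0.259, -0.008], [-0.259, 0.966, -0.002], [0.008, -0.0, -1.0]]
wrist_force: [-0.1, 0.6, -4.4]
opening: 0.0598
t 16.87 Fx [-0.1, 0.8, 0.3, -0.3, -0.3, -0.1, 0.4, 0.3, 0.3, -0.1, -0.1, 0.2] My [-0.1, -0.11, -0.08, -0.1, -0.06, -0.06, -0.02, -0.05, -0.05, -0.05, -0.05, -0.07] mean [ 0.164 -0.048]
```

```bash
python3 -c "
from h import *; ser(20)"
python3 -m jog '3 0 0 0; 7 0 0 0; 11 0 0 0; 11 0 0 0' ;python3 -c "
from h import *; ser(20)"
```

```text
t 17.87 Fx [0.4, -0.2, -0.0, -1.0, -0.5, 0.4, 0.3, 1.0, 1.0, -0.7, 0.2, -0.1, -0.1, 0.5, 0.0, -0.5, 0.3, -0.1, 0.3, -0.3] My [-0.12, -0.05, -0.07, -0.11, -0.09, -0.11, -0.16, -0.16, -0.18, -0.07, -0.12, -0.15, -0.17, -0.16, -0.12, -0.12, -0.11, -0.11, -0.15, -0.17] mean [-0.056 -0.13 ]
time: 18.25
eef_pos: [0.4008, -0.0243, 0.154]
eef_rot: [[-0.966, -0.259, -0.011], [-0.259, 0.966, -0.002], [0.012, 0.001, -1.0]]
wrist_force: [-0.3, 0.3, -4.3]
opening: 0.0595
t 19.2 Fx [0.1, -0.4, -0.7, 0.1, -0.7, -0.5, -0.6, 0.5, -0.2, -1.0, 0.0, -0.4, 0.6, -0.1, 0.1, -0.4, -0.3, -0.4, -0.9, 0.1] My [-0.08, -0.16, 0.4, -0.03, -0.16, -0.12, -0.13, -0.08, -0.23, -0.14, -0.14, -0.13, -0.1, -0.15, -0.11, -0.14, -0.09, -0.16, -0.1, -0.09] mean [-0.315 -0.115]
```

```bash
python3 -m jog '-4 0 0 0; -8 0 0 0; -12 0 0 0; -12 0 0 0' ;python3 -c "
from h import *; ser(10)"
python3 -m jog '4 0 0 0; 8 0 0 0; 12 0 0 0' ;python3 -c "
from h import *; ser(10)"
python3 -m jog '-3 0 0 0; -6 0 0 0; -9 0 0 0' ;python3 -c "
from h import *; ser(10);go(.4732,-.006,.154,14.9)"
```

```text
time: 19.58
eef_pos: [0.5262, 0.0087, 0.1517]
eef_rot: [[-0.965, -0.26, -0.009], [-0.26, 0.965, -0.002], [0.01, 0.001, -1.0]]
wrist_force: [0.8, -0.1, -4.6]
opening: 0.06
t 20.03 Fx [-0.8, 0.3, 0.0, -0.2, 0.4, -0.3, 0.8, -1.7, -0.3, 0.1] My [-0.15, -0.02, -0.09, -0.02, -0.05, -0.05, -0.05, -0.02, -0.01, -0.06] mean [-0.173 -0.042]
time: 20.33
eef_pos: [0.4041, -0.0241, 0.1546]
eef_rot: [[-0.966, -0.26, -0.008], [-0.26, 0.966, -0.002], [0.009, -0.0, -1.0]]
wrist_force: [-0.4, 0.6, -3.7]
opening: 0.06
t 20.78 Fx [0.2, -0.4, -0.3, -0.2, -0.8, 0.4, -0.1, -0.0, 0.2, -0.6] My [0.06, -0.1, -0.05, -0.12, -0.21, -0.23, -0.2, -0.2, -0.1, -0.14] mean [-0.136 -0.181]
time: 21.08
eef_pos: [0.4949, 0.0001, 0.154]
eef_rot: [[-0.966, -0.26, -0.008], [-0.26, 0.966, -0.002], [0.008, -0.0, -1.0]]
wrist_force: [0.1, -0.2, -5.6]
opening: 0.0596
t 21.53 Fx [-0.1, 0.1, -0.1, 0.3, -0.3, -0.1, -0.4, -0.2, 0.2, -0.4] My [-0.1, -0.11, -0.13, -0.09, -0.12, -0.04, -0.06, -0.08, -0.1, -0.09] mean [-0.2   -0.081]
t 21.58 shift [ 2.06 -0.01  0.06] roll 0.12 pos [ 0.4931 -0.0006  0.1545] head -164.98 F [ 0.3   0.25 -4.95] M [ 0.105 -0.113 -0.089] op 0.0598 q6 -1.91 tilt 0.44
```

```bash
python3 -c "
from h import *; im=optics.grab_frame('side'); cv2.imwrite('pics/s6.png',cv2.resize(im[120:250,180:310],None,fx=4.5,fy=4.5,interpolation=cv2.INTER_CUBIC)); cv2.imwrite('pics/w6.png',optics.grab_frame('wrist'))"
```

```text
(no output)
```

View pics/s6.png

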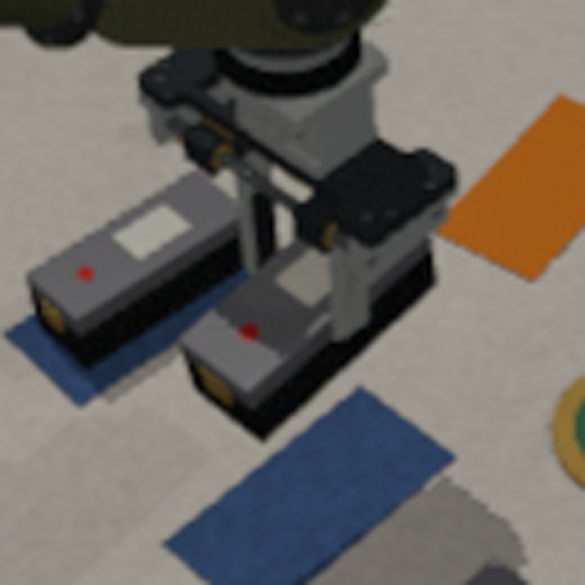

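View pics/w6.png

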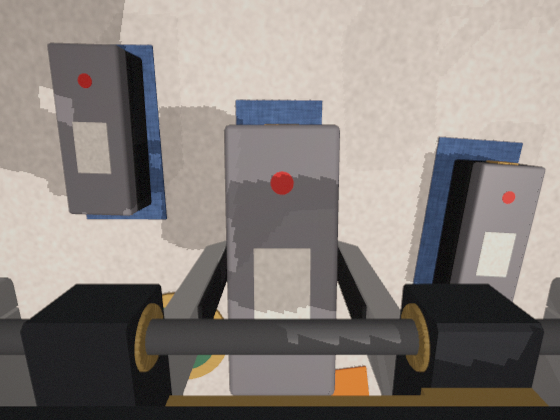

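```bash
python3 -c "
from h import *
s=manip.sense();P,R=s['eef_pos'],s['eef_rot'];H=W['hand_eye']
def t2(us,uw):
    o1,d1=ray('side',us);o2=P+R@H[:3,3];d2=R@H[:3,:3]@np.linalg.solve(W['mtx'],[uw[0],uw[1],1.])
    k=np.linalg.lstsq(np.c_[d1,-d2],o2-o1,rcond=None)[0];p,q=o1+k[0]*d1,o2+k[1]*d2
    m=(p+q)/2;return m.round(4),(R.T@(m-P)).round(4),np.linalg.norm(p-q).round(4)
for a,b in [((235.1,193.6),(282,183)),((220.7,195.6),(339,127)),((237.3,208.2),(226,127)),((276.7,178.2),(228,393))]: print(*t2(a,b))
im=cv2.imread('pics/w6.png');cv2.imwrite('pics/w6c.png',cv2.resize(im[110:410,200:370],None,fx=2,fy=2))
im=cv2.imread('pics/s6.png');cv2.imwrite('pics/s6c.png',im[180:480,150:460])
"
```

```text
[ 0.4493 -0.0125  0.1932] [ 0.0458 -0.0002 -0.0385] 0.0033
[0.4161 0.0071 0.1875] [ 0.0727  0.0274 -0.0325] 0.0063
[ 0.4323 -0.0488  0.1829] [ 0.0715 -0.0308 -0.0279] 0.0083
[ 0.5776 -0.0127  0.1871] [-0.0782 -0.0337 -0.0333] 0.0121
```

View pics/w6c.png

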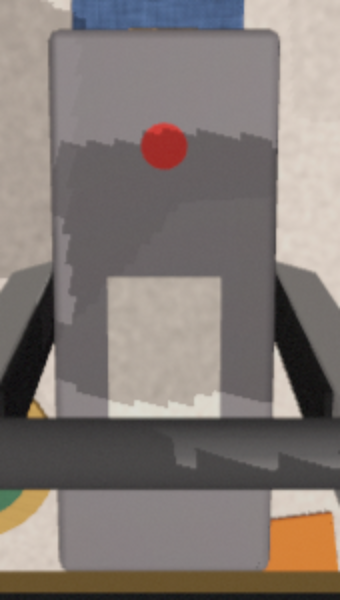

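```bash
python3 -c "
import cv2
im=cv2.imread('pics/s6.png');cv2.imwrite('pics/s6d.png',cv2.resize(im[180:460,160:460],None,fx=2,fy=2))"
```

```text
(no output)
```

View pics/s6d.png

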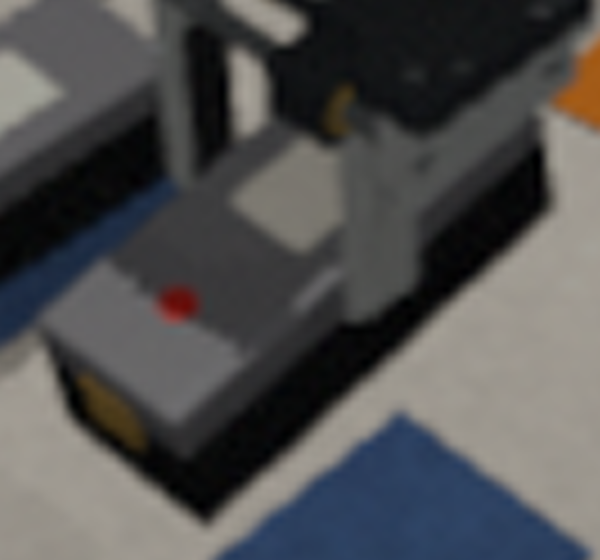

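```bash
cat >> h.py <<'E'
def pitch(im,rows,x0=281,dbg=True):
    """lid left/right edges at rows -> width per row -> pitch of lid rel. tool, deg (+ = clasp(tool +x) end lower)"""
    g=cv2.GaussianBlur(im,(3,3),0).astype(int)
    V=[];L=[];Rr=[]
    for r in rows:
        gx=np.abs(np.diff(g[r-1:r+2].mean(0),axis=0)).sum(1)
        a,b=(rows.a,rows.b) if hasattr(rows,'a') else (18,75)
        l=x0-a-np.argmax(gx[x0-a:x0-b:-1]);q=x0+a+np.argmax(gx[x0+a:x0+b]);V.append(r);L.append(l);Rr.append(q)
    return np.array(V),np.array(L),np.array(Rr)
E
python3 -c "
from h import *
for f,rows,a,b in [('pics/w1.png',range(135,260,8),18,40),('pics/w4.png',range(138,265,8),20,40),('pics/w6.png',list(range(140,320,10))+[365,375,385],48,64)]:
    im=cv2.imread(f);g=cv2.GaussianBlur(im,(3,3),0).astype(float);x0=282;o=[]
    for r in rows:
        gx=np.abs(np.diff(g[r-1:r+2].mean(0),axis=0)).sum(1)
        o.append([r,x0-a-np.argmax(gx[x0-b:x0-a][::-1]),x0+a+np.argmax(gx[x0+a:x0+b])])
    o=np.array(o,float);w=o[:,2]-o[:,1];c=np.polyfit(o[:,0],w,1)
    for _ in range(3):
        k=abs(np.polyval(c,o[:,0])-w)<2;c=np.polyfit(o[k,0],w[k],1)
    y=lambda r:(r-212.744)/328.54
    r1,r2=o[0,0],o[-1,0];z1,z2=[328.54*.06/np.polyval(c,r) for r in(r1,r2)]
    ang=np.degrees(np.arctan2(z2-z1,z2*y(r2)-z1*y(r1)))
    print(f,k.sum(),len(w),w.tolist(),'lvl-ang',round(14.32-ang,2))
"
```

```text
pics/w1.png 16 16 [78.0, 78.0, 77.0, 77.0, 77.0, 76.0, 76.0, 75.0, 75.0, 74.0, 74.0, 74.0, 72.0, 72.0, 72.0, 71.0] lvl-ang -0.35
pics/w4.png 13 16 [66.0, 66.0, 66.0, 66.0, 65.0, 66.0, 56.0, 65.0, 65.0, 63.0, 63.0, 63.0, 63.0, 62.0, 72.0, 72.0] lvl-ang 2.64
pics/w6.png 18 21 [115.0, 115.0, 115.0, 113.0, 113.0, 113.0, 113.0, 113.0, 111.0, 111.0, 111.0, 112.0, 117.0, 109.0, 110.0, 117.0, 124.0, 108.0, 105.0, 105.0, 105.0] lvl-ang 7.18
```

The middle case weighs about 0.5 kg. Its moment about the jaw axis wanders between about 0 and -0.18 N m, including a drift while held still, so something rolls inside. The left case stayed at 0.00 N m. The wrist view also shows the rattler pitched about 7° clasp-down in the grip, so I'll level it on its own pad and take a firmer grip, still under 30 N.

```bash
python3 -m jog '1 0 0 0; 2.06 0 1 0; 2.06 0 3.5 0; 2.06 0 6.5 0; 2.06 0 9 0; 2.06 0 11 0; 2.06 0 11.5 0; 2.06 0 11.5 0; 2.06 0 11.5 0'; python3 -c "
from h import *; go(.4732,-.006,.0145,14.9)
im=optics.grab_frame('side'); cv2.imwrite('pics/s7.png',cv2.resize(im[150:270,180:330],None,fx=4.5,fy=4.5,interpolation=cv2.INTER_CUBIC)); cv2.imwrite('pics/w7.png',optics.grab_frame('wrist'))"
```

```text
time: 22.43
eef_pos: [0.473, -0.0062, 0.0406]
eef_rot: [[-0.966, -0.259, -0.006], [-0.259, 0.966, -0.003], [0.007, -0.001, -1.0]]
wrist_force: [0.3, 0.1, -5.5]
opening: 0.0603
t 22.43 shift [-0.05  0.02  2.61] roll 0.12 pos [ 0.473  -0.0062  0.0406] head -164.98 F [ 0.28  0.12 -5.52] M [ 0.028 -0.156  0.005] op 0.0603 q6 -1.92 tilt 0.39
```

View pics/s7.png

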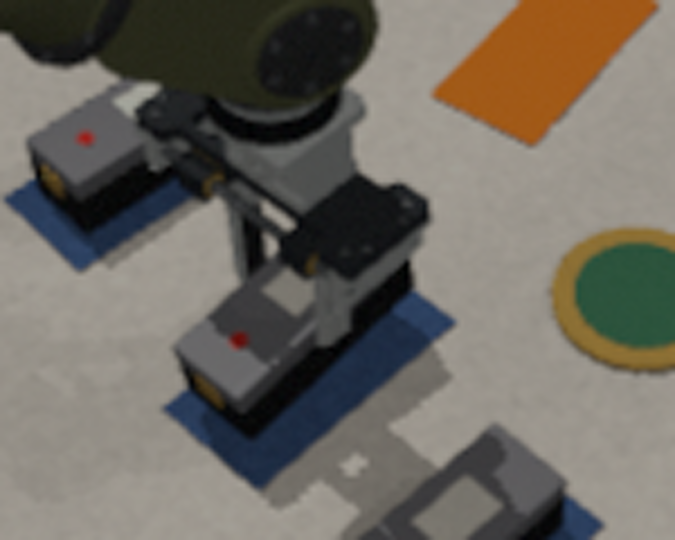

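View pics/w7.png

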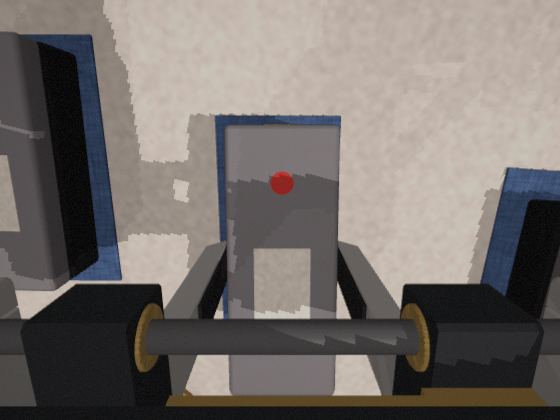

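```bash
python3 -m jog '0 0 0.4 0; 0 0 0.8 0; 0 0 1.1 0; 0 0 1.3 0; 0 0 1.45 0; 0 0 1.6 0; 0 0 1.7 0; 0 0 1.8 0; 0 0 1.9 0; 0 0 2.0 0; 0 0 2.1 0; 0 0 2.1 0'; python3 -c "
from h import *; go(.4732,-.006,.0145,14.9)"
```

```text
time: 23.53
eef_pos: [0.4743, -0.0064, 0.0207]
eef_rot: [[-0.966, -0.259, -0.002], [-0.259, 0.966, -0.003], [0.003, -0.002, -1.0]]
wrist_force: [5.3, 2.1, 3.2]
opening: 0.06
t 23.53 shift [0.1  0.07 0.62] roll 0.13 pos [ 0.4743 -0.0064  0.0207] head -164.97 F [5.28 2.13 3.17] M [ 0.243 -0.691  0.012] op 0.06 q6 -1.92 tilt 0.21
```

```bash
python3 -m jog '0.1 0 0.1 0; 0.1 0 0.2 0; 0.1 0 0.3 0; 0.1 0 0.4 0; 0.1 0 0.5 0; 0.1 0 0.58 0; 0.1 0 0.62 0; 0.1 0 0.62 0'; python3 -c "
from h import *; go(.4732,-.006,.0145,14.9)
cv2.imwrite('pics/w8.png',optics.grab_frame('wrist'))"
```

```text
time: 24.2
eef_pos: [0.4735, -0.0067, 0.0153]
eef_rot: [[-0.966, -0.259, -0.002], [-0.259, 0.966, -0.003], [0.003, -0.002, -1.0]]
wrist_force: [-2.1, 0.8, 18.6]
opening: 0.06
t 24.2 shift [0.01 0.07 0.08] roll 0.13 pos [ 0.4735 -0.0067  0.0153] head -164.97 F [-2.07  0.82 18.63] M [0.396 0.667 0.03 ] op 0.06 q6 -1.92 tilt 0.21
```

View pics/w8.png

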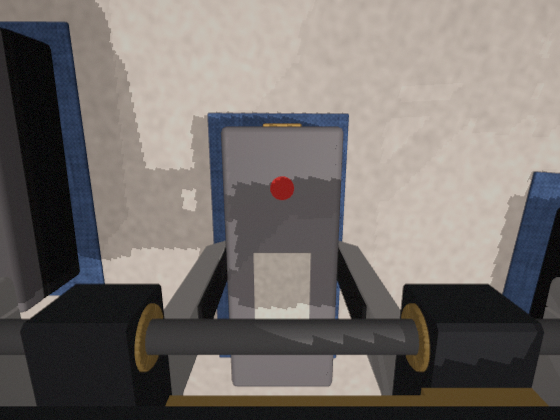

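```bash
python3 -m jog '0 0 0 0; 0 0 0 0; 0 0 0 0' 7 24;  python3 -c "
from h import *; go(.4732,-.006,.0145,14.9)"; python3 -m jog '0 0.07 0 0; 0 0.07 0 0; 0 0.07 0 0;0 0.07 0 0;0 0.07 0 0; 0 0.07 0 0' 4 28; python3 -c "
from h import *; go(.4732,-.006,.0145,14.9)"
```

```text
time: 24.5
eef_pos: [0.4727, -0.0067, 0.0148]
eef_rot: [[-0.966, -0.259, -0.004], [-0.259, 0.966, -0.003], [0.005, -0.002, -1.0]]
wrist_force: [-0.1, -0.4, -0.1]
opening: 0.0697
t 24.5 shift [-0.07  0.05  0.03] roll 0.13 pos [ 0.4727 -0.0067  0.0148] head -164.97 F [-0.09 -0.42 -0.12] M [ 0.069 -0.02   0.02 ] op 0.0697 q6 -1.92 tilt 0.28
time: 25.0
eef_pos: [0.4722, -0.006, 0.0145]
eef_rot: [[-0.966, -0.259, -0.005], [-0.259, 0.966, -0.003], [0.005, -0.001, -1.0]]
wrist_force: [-0.3, 1.1, -5.0]
opening: 0.0596
t 25.0 shift [-0.09 -0.03  0.  ] roll 0.13 pos [ 0.4722 -0.006   0.0145] head -164.97 F [-0.32  1.13 -5.03] M [ 0.099 -0.023 -0.013] op 0.0596 q6 -1.92 tilt 0.31
```

```bash
python3 -m jog '0 0 -0.2 0; 0 0 -0.5 0; 0 0 -1 0; 0 0 -1.6 0; 0 0 -2.3 0; 0 0 -3 0; 0 0 -3.5 0; 0 0 -3.7 0; 0 0 -3.7 0;0 0 -3.7 0'; python3 -c "
from h import *; ser(8)
cv2.imwrite('pics/w9.png',optics.grab_frame('wrist'))"
```

```text
time: 25.83
eef_pos: [0.4723, -0.0059, 0.0515]
eef_rot: [[-0.966, -0.259, -0.005], [-0.259, 0.966, -0.003], [0.005, -0.001, -1.0]]
wrist_force: [0.5, -0.5, -6.7]
opening: 0.0598
t 26.18 Fx [-0.4, -1.4, -0.3, 0.3, 0.4, -0.1, 0.7, 0.2] My [-0.12, -0.18, -0.14, -0.1, -0.12, -0.12, -0.12, -0.08] mean [ 0.206 -0.113]
```

View pics/w9.png

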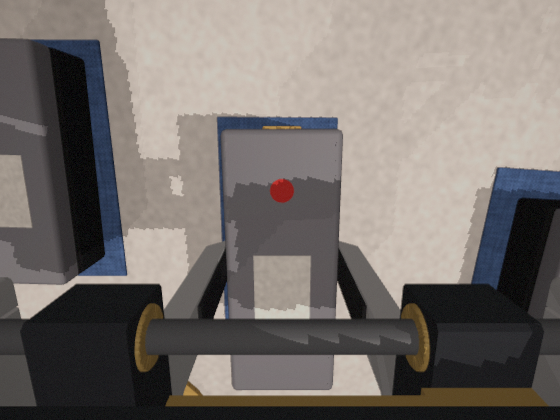

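```bash
python3 -c "
from h import *; go(.695,-.077,.1675,14.9)
for n,u in(('top',(306.1,176.9)),('side',(322.0,215.1))): print(onz(n,u,.006))"
```

```text
t 26.28 shift [-19.6  -12.66 -11.7 ] roll 0.13 pos [ 0.4723 -0.0059  0.0514] head -164.97 F [ 0.26 -0.22 -5.49] M [ 0.101 -0.119  0.025] op 0.0597 q6 -1.92 tilt 0.32
[ 0.69577281 -0.07725388  0.006     ]
[ 0.6971068  -0.07448972  0.006     ]
```

```bash
python3 -m jog '0 0 -0.3 0; 0 0 -1 0; 0 0 -2 0; 0 0 -3.3 0; 0 0 -4.7 0; 0 0 -6.2 0; 0 0 -7.7 0; 0 0 -9.1 0; 0 0 -10.3 0; 0 0 -11.1 0; 0 0 -11.6 0; 0 0 -11.7 0'
python3 -m jog '-0.2 -0.13 0 0; -0.6 -0.39 0 0; -1.2 -0.78 0 0; -2 -1.3 0 0; -2.9 -1.88 0 0; -3.9 -2.5 0 0; -4.9 -3.16 0 0; -5.9 -3.8 0 0; -6.9 -4.45 0 0; -7.8 -5.03 0 0; -8.5 -5.5 0 0; -9 -5.8 0 0'
python3 -c "
from h import *; go(.696,-.0765,.1675,14.9)"
```

```text
time: 27.28
eef_pos: [0.4732, -0.0056, 0.1695]
eef_rot: [[-0.966, -0.259, -0.003], [-0.259, 0.966, -0.003], [0.004, -0.002, -1.0]]
wrist_force: [-0.7, 0.5, -4.8]
opening: 0.0594
time: 28.28
eef_pos: [0.576, -0.0387, 0.1685]
eef_rot: [[-0.966, -0.259, -0.004], [-0.259, 0.966, -0.003], [0.005, -0.002, -1.0]]
wrist_force: [-0.5, -0.5, -4.9]
opening: 0.0596
t 28.28 shift [-10.61  -6.76   0.05] roll 0.12 pos [ 0.576  -0.0387  0.1685] head -164.98 F [-0.5  -0.49 -4.86] M [ 0.107 -0.114 -0.034] op 0.0596 q6 -1.96 tilt 0.3
```

```bash
python3 -m jog '-0.4 -0.25 0 0; -1.1 -0.7 0 0; -2.1 -1.3 0 0; -3.2 -2 0 0; -4.4 -2.8 0 0; -5.7 -3.6 0 0; -7 -4.45 0 0; -8.2 -5.2 0 0; -9.2 -5.85 0 0; -10 -6.35 0 0; -10.45 -6.65 0 0; -10.6 -6.76 0 0'
python3 -m jog '0 0 0 0; 0 0 0 0; 0 0 0 0'
python3 -c "
from h import *; go(.696,-.0765,.1675,14.9); ser(6)
cv2.imwrite('pics/w10.png',optics.grab_frame('wrist'));cv2.imwrite('pics/s10.png',optics.grab_frame('side'));cv2.imwrite('pics/t10.png',optics.grab_frame('top'))"
```

```text
time: 29.28
eef_pos: [0.6964, -0.0768, 0.1674]
eef_rot: [[-0.966, -0.259, -0.005], [-0.259, 0.966, -0.003], [0.005, -0.001, -1.0]]
wrist_force: [-0.3, -0.2, -5.9]
opening: 0.0597
time: 29.53
eef_pos: [0.6961, -0.0767, 0.1675]
eef_rot: [[-0.966, -0.259, -0.005], [-0.259, 0.966, -0.003], [0.006, -0.001, -1.0]]
wrist_force: [0.3, 0.1, -4.9]
opening: 0.0598
t 29.53 shift [0.01 0.02 0.  ] roll 0.12 pos [ 0.6961 -0.0767  0.1675] head -164.98 F [ 0.33  0.09 -4.89] M [ 0.125 -0.045 -0.023] op 0.0598 q6 -1.99 tilt 0.33
t 29.78 Fx [-0.4, -0.1, 0.8, -0.2, -0.5, 0.6] My [-0.08, -0.07, -0.15, -0.18, -0.05, -0.08] mean [ 0.062 -0.099]
```

View pics/w10.png

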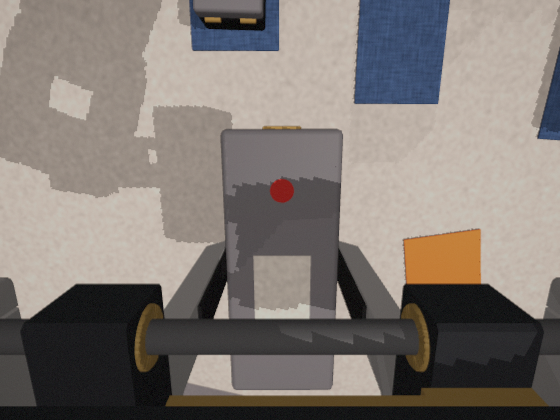

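View pics/s10.png

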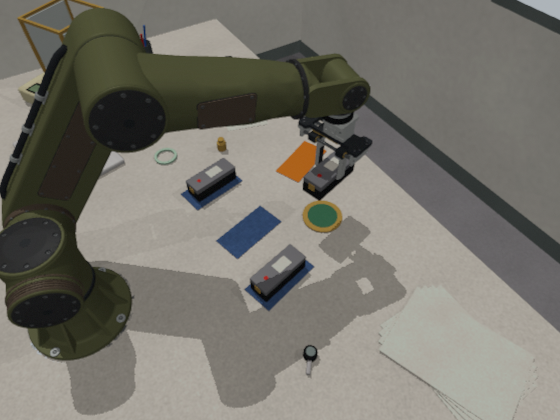

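View pics/t10.png

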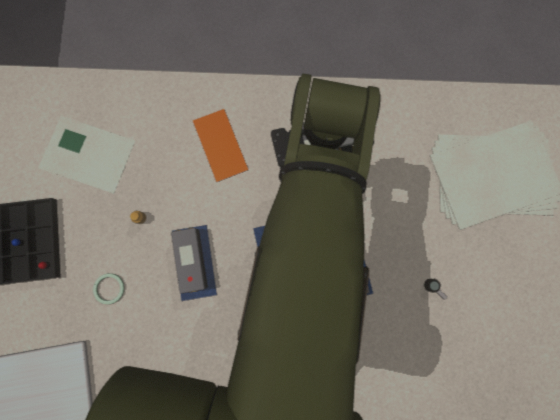

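The case is level (red dot at (282,190), lid rows 128–389, the same as right after the lift) and centred over the plate. The other two cases are on their pads at (212,180) and (280,272) in the side view. The bangle, loupe and weight show at the same pixels as at the start.

```bash
python3 -m jog '0 0 0 0; 0 0 0 0; 0 0 0 0; 0 0 0 0; 0 0 0 0; 0 0 0 0'; python3 -c "
from h import *; ser(4); s=manip.sense(); print(abs(s['joint_vel']).max()); print(manip.finish_job())"
```

```text
time: 30.48
eef_pos: [0.6964, -0.0768, 0.1675]
eef_rot: [[-0.966, -0.259, -0.005], [-0.259, 0.966, -0.003], [0.005, -0.001, -1.0]]
wrist_force: [-0.2, 0.2, -5.8]
opening: 0.0597
t 30.63 Fx [0.2, -1.2, 0.8, -0.1] My [-0.1, -0.11, -0.1, -0.13] mean [-0.083 -0.11 ]
0.002473814271695619
the job is handed in; nothing more can be done
None
```

The rattling case is the middle one, and I handed the job in at about 30.6 s still holding it, nearly level and still over the plate. Its underside is about 15 cm above the plate top, and the grip point is within about 2 mm of the plate centre I measured.

- **Left case:** about 0.2 kg. Shaken end to end, its end-to-end moment stayed at 0.00 N m, so it is quiet. I set it back upright on its own pad, with about 8 N at touchdown.
- **Middle case:** about 0.5 kg. Its moment went from about 0 to about -0.13 N m after shaking and drifted while it was held still. That matches a 0.265 kg ball 49 mm off centre.
- **Right case:** not lifted, because the rattle was already found.

**Slip in the grip:** during the shaking the middle case slipped about 7° clasp-down in my 24 N grip. I levelled it on its own pad, pressing with about 19 N, then gripped it again at 28 N and lifted gently.

**Last checks:**
- The wrist picture showed the case within about 1° of level, unchanged since the second lift, and the arm was still.
- The moment read -0.11 N m, which puts the ball at the clasp end.
- The other two cases were on their pads, and the bangle, loupe and weight had not moved in the side and top pictures.

**Disagreements:** measured heights for the pads (7–10 mm, against 3 mm given) and the plate (10 mm, against 6 mm) came out a few mm high. I used the given heights there, and the gripper's contact on the pads agreed with them.

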